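# Take the loaded sample canister out from behind a sliding guard door

### The arm

A 6-joint arm with a two-finger parallel gripper is mounted at the origin on a cart in front of the work surface, level with it; the furniture and walls round the work are solid. World frame = base frame: x ahead of the robot, y to its left, z up, the work surface at z = 0. Lengths are in mm, angles in rad, forces in N, time in s.
With the tool pointing down it reaches from about 300 to 875 mm from the base axis. Payload 4.2 kg.
Tool frame: the origin (TCP) lies on the mounting face of the last link; the fingertips stand 173 mm ahead of it and the grasp point (between the pads) lies 155 mm ahead of it; z points along the fingers, y is the direction in which the jaws open and shut (so a half turn about z gives the same grasp; the last joint's range is limited). The gripper opens to 85 mm and grips with 20 to 120 N. Pads are 22 mm wide; open, the fingers measure 114 mm over their backs; the gripper's body (76 mm by 85 mm) begins 54 mm behind the grasp point. The pads swing forward as they close: fully open they stand 13 mm farther back than shut.
Start: joints at [1.273, 0.32, 1.565, -0, 1.257, -0.02], TCP at [157.685, 552.954, 404.738] pointing down, gripper open.
Joint ranges: [-3.11, 3.11], [-0.84, 2.01], [0.21, 2.61], [-1.34, 4.49], [0.05, 2.63], [-2.56, 2.56]. Speed limits (rad/s): [2.57, 2.57, 3.14, 3.14, 3.14, 3.14].

### API

Orientations are given as a unit quaternion [x, y, z, w].
In Python, from rig import status, snapshot, camera_model, job gives the robot as it stands. The module is installed in compiled form; this text tells all that it offers.
- The arm moves only by the tool jog_arm, never from a script. Its argument "rows" is a list that holds one entry, the list of rows, each a list of 6 numbers: the shift along the tool's x, y, z in m, then the turn, a rotation vector about the tool's x, y, z in degrees. A call has 1 to 20 rows; each row shifts and turns the pose as measured when the row begins, along the tool's axes as they then stand; what a row does not reach is not made up. A row lasts 1/12 s, in which the tool goes at most 41.7 mm and 7.16 degrees, less where a joint would pass 70% of its speed; a pose out of reach is approached as far as the arm can. A call with a gripper value outside its range is refused whole. "gripper" is the gripper's target within -1 to 1 (shut at 1, half-way at 0, fully open at -1), set as the call begins (left out, the last holds). The fingers move at their own pace and stop on an object; "grip_force" is the grip in N (left out, the last holds). Time passes only in rows, so rows that do not move let the fingers close. It gives the time, the measured TCP pose, the force and the opening at its end, in the units of the state.
- status.read_state(): the state, without advancing time (a new reading comes with each control period).
- snapshot(name): name is "side" or "top" or "wrist"; returns (picture, depth): 420x560x3 uint8, blue, green, red; 420x560 float32, mm along the optical axis (not along the pixel's ray), 0 where there is no reading.
- camera_model(name): a dict with "mtx" (3x3 intrinsics, pixels), "k1" (the pictures are not rectified: a ray, as slopes to the right and down, at radius r is drawn at 1 + k1 r^2 times it, then the intrinsics apply), "world_to_cam" (4x4, takes a point from world to camera coordinates); the wrist camera has in their place "mount" (4x4, takes a point from camera to tool coordinates, whose origin is the TCP and whose axes are the flange's). Camera axes: x right, y down, z forward; pixel columns grow to the right and rows downward; lengths in mm; the calibration is good to about 2 mm. A picture is of the moment at which its call begins: read the wrist's pose just before it. camera_model takes no time and is no camera call.
- job.hand_in(): hands the job in, once; it reports no verdict.
The state is a dict: "clock": time; "joints": joint angles; "joint_vel": joint speeds; "tau": joint torques, N m; "tool_pos": TCP position; "ee_rot": TCP orientation; "wrist_force": force on the tool from outside, world axes, zero at the start; "torque": the same for the moment, N m; "grip_width": finger opening in mm.
Only numpy, scipy, OpenCV 4.12 (cv2) and the standard library are available. Lean on these libraries where they do the work, as an engineer would, in place of code of your own. Each camera call takes 0.05 s, during which the arm holds its last target.

### The job

Three sample canisters that look alike stand behind the sliding door of the white specimen guard, and only one of them is loaded. Slide the door fully open, lift the canisters to find the heavy one and set it down gently, upright, in the steel tool tray, leaving the two empty ones standing inside the guard, then slide the door fully shut again. Do not tip any canister over, and do not disturb the dishes, the marker or the dropper bottle.

Things in the scene. Friction and masses are not known exactly. Their poses are not given: they have to be found in the camera images.
- guard: fixed white specimen guard, 175 x 440 x 112 mm. Origin: underside, middle of its length; x to its back, y to its left. Left half (y 3 to 214 mm): canister bay, floor 8 mm up, back wall (inner face x = 74 mm) and end wall 100 mm high, rear rail to 112 mm; open at top and front but for the door and a 15 mm track lip (x -93 to -75 mm). Right half: closed housing 100 mm high
- guard_door (a joint): sliding door, an angle of clear panes in a metal frame over top and front of the bay, 224 mm wide, top face 109 mm above the table. Value in m: 0 = fully shut over the left bay, 0.214 = fully open over the right housing (end stop). Opens along the guard's -y, stays where left, needs about 3 N; starts shut or slightly ajar
- door_handle (a point): centre of the door's black handle, an upright block 60 mm (guard x) by 14 mm (guard y) on the middle of the door's top, from 106 to 148 mm above the table (this point: 127 mm). Moves with the door; push its left or right side to slide the door
- canister_a: closed straight round metal canister, 50 mm diameter, 85 mm tall; origin: centre of underside, z up. One of three look-alikes, 65 mm apart in a row along the guard's y: two are empty (0.11 to 0.17 kg), one is loaded (0.63 to 0.87 kg); any may be the loaded one, only lifting tells. With the door open, grip it across the sides from above, fingers before and behind it (closing along the guard's x)
- canister_b: closed straight round metal canister, 50 mm diameter, 85 mm tall; origin: centre of underside, z up. One of three look-alikes, 65 mm apart in a row along the guard's y: two are empty (0.11 to 0.17 kg), one is loaded (0.63 to 0.87 kg); any may be the loaded one, only lifting tells. With the door open, grip it across the sides from above, fingers before and behind it (closing along the guard's x)
- canister_c: closed straight round metal canister, 50 mm diameter, 85 mm tall; origin: centre of underside, z up. One of three look-alikes, 65 mm apart in a row along the guard's y: two are empty (0.11 to 0.17 kg), one is loaded (0.63 to 0.87 kg); any may be the loaded one, only lifting tells. With the door open, grip it across the sides from above, fingers before and behind it (closing along the guard's x)
- tool_tray: fixed empty stainless steel tray with open top, 205 x 150 mm (x, y), floor 2 mm thick, walls 2 mm thick and 18 mm high. Origin: centre of its underside on the table, z up
- dish_big: covered clear dish, 90 mm in diameter, 14 mm high, on the table; bystander. Origin: centre of its underside
- dish_small: covered clear dish, 60 mm in diameter, 14 mm high, on the table; bystander. Origin: centre of its underside
- marker: marker pen, 135 mm long, lying on the table; bystander. Origin: under its middle
- dropper: small dropper bottle, 33 mm in diameter, 102 mm tall, standing on the table; bystander. Origin: centre of its underside

How it is judged (in metres and radians):
On the way, in this order (a step that is already met when the one before it is completed fails the run):
1. the door is slid fully open (value of joint guard_door above 0.2 m), for 0.1 s.
2. the loaded canister stands released in the tray, its full weight on it (((z of canister_a in the frame of tool_tray below 0.012 m and angle between canister_a's own z axis and vertical below 0.15 rad and contact force between canister_a and tool_tray above 4 N and contact force between canister_a and the fingers below 0.2 N and linear speed of canister_a below 0.03 m/s) or (z of canister_b in the frame of tool_tray below 0.012 m and angle between canister_b's own z axis and vertical below 0.15 rad and contact force between canister_b and tool_tray above 4 N and contact force between canister_b and the fingers below 0.2 N and linear speed of canister_b below 0.03 m/s) or (z of canister_c in the frame of tool_tray below 0.012 m and angle between canister_c's own z axis and vertical below 0.15 rad and contact force between canister_c and tool_tray above 4 N and contact force between canister_c and the fingers below 0.2 N and linear speed of canister_c below 0.03 m/s))), for 0.2 s.
3. the door is slid fully shut (value of joint guard_door below 0.006 m), for 0.1 s.
At the end, for the whole second after the job is handed in: the loaded canister (over 4 N of weight) stands upright within 0.15 rad on the tray's floor, at rest and released; the two empty ones stand upright on the floor of the guard's bay; the door is shut to within 6 mm ((((z of canister_a in the frame of tool_tray below 0.012 m and angle between canister_a's own z axis and vertical below 0.15 rad and contact force between canister_a and tool_tray above 4 N and contact force between canister_a and the fingers below 0.2 N and linear speed of canister_a below 0.03 m/s) and (x of canister_b in the frame of guard between -0.07 and 0.07 m and y of canister_b in the frame of guard between 0 and 0.217 m and z of canister_b in the frame of guard below 0.018 m and angle between canister_b's own z axis and vertical below 0.15 rad) and (x of canister_c in the frame of guard between -0.07 and 0.07 m and y of canister_c in the frame of guard between 0 and 0.217 m and z of canister_c in the frame of guard below 0.018 m and angle between canister_c's own z axis and vertical below 0.15 rad)) or ((z of canister_b in the frame of tool_tray below 0.012 m and angle between canister_b's own z axis and vertical below 0.15 rad and contact force between canister_b and tool_tray above 4 N and contact force between canister_b and the fingers below 0.2 N and linear speed of canister_b below 0.03 m/s) and (x of canister_a in the frame of guard between -0.07 and 0.07 m and y of canister_a in the frame of guard between 0 and 0.217 m and z of canister_a in the frame of guard below 0.018 m and angle between canister_a's own z axis and vertical below 0.15 rad) and (x of canister_c in the frame of guard between -0.07 and 0.07 m and y of canister_c in the frame of guard between 0 and 0.217 m and z of canister_c in the frame of guard below 0.018 m and angle between canister_c's own z axis and vertical below 0.15 rad)) or ((z of canister_c in the frame of tool_tray below 0.012 m and angle between canister_c's own z axis and vertical below 0.15 rad and contact force between canister_c and tool_tray above 4 N and contact force between canister_c and the fingers below 0.2 N and linear speed of canister_c below 0.03 m/s) and (x of canister_a in the frame of guard between -0.07 and 0.07 m and y of canister_a in the frame of guard between 0 and 0.217 m and z of canister_a in the frame of guard below 0.018 m and angle between canister_a's own z axis and vertical below 0.15 rad) and (x of canister_b in the frame of guard between -0.07 and 0.07 m and y of canister_b in the frame of guard between 0 and 0.217 m and z of canister_b in the frame of guard below 0.018 m and angle between canister_b's own z axis and vertical below 0.15 rad))) and value of joint guard_door below 0.006 m); the robot touches nothing.
It fails at once if a canister is tipped over (more than 0.7 rad) (angle between any of canister_a, canister_b, canister_c's own z axis and vertical above 0.7 rad).
It fails at once if a canister is dropped or slammed into the tray (faster than 0.6 m/s within 20 mm of its floor: a fall of about 2 cm) ((linear speed of canister_a above 0.6 m/s and z of canister_a in the frame of tool_tray below 0.02 m and horizontal distance between canister_a and tool_tray below 0.12 m) or (linear speed of canister_b above 0.6 m/s and z of canister_b in the frame of tool_tray below 0.02 m and horizontal distance between canister_b and tool_tray below 0.12 m) or (linear speed of canister_c above 0.6 m/s and z of canister_c in the frame of tool_tray below 0.02 m and horizontal distance between canister_c and tool_tray below 0.12 m)).
It fails at once if a dish, the marker or the dropper bottle is shifted more than 30 mm (distance of any of dish_big, dish_small, marker, dropper from where it was at the start of the episode above 0.03 m).
It also fails if it takes over 72 s, if anything falls off the work surface, if the arm or the gripper's body presses on something with over 40 N, if the wrist force passes 120 N, or if a joint passes its speed limit or range.

## Working session

There is one attempt and no reset: what is moved stays moved. The work goes in short steps, Python scripts to look and compute and a tool call to move; the robot and the scene stay as the last step left them, time stands still between calls to the robot, and variables do not carry over. Pictures are saved under pics/ and viewed, and the job is handed in when it is done.

Besides the shell and the picture viewer there is one more tool, called as name(argument=value, ...) on one line, values as JSON. jog_arm: Moves the arm, as the interface text tells. Its arguments: {"type":"object","properties":{"rows":{"type":"array"},"gripper":{"type":"number"},"grip_force":{"type":"number"}},"required":["rows"]}

```bash
mkdir -p pics; cat > h.py <<'E'
import numpy as np,cv2
from rig import status,snapshot,camera_model,job
from scipy.spatial.transform import Rotation as R
def Twt():
    s=status.read_state();T=np.eye(4);T[:3,:3]=R.from_quat(s['ee_rot']).as_matrix();T[:3,3]=s['tool_pos'];return T
def c2w(n):
    m=camera_model(n)
    return Twt()@np.array(m['mount']) if n=='wrist' else np.linalg.inv(np.array(m['world_to_cam']))
def shot(n,tag):
    M=c2w(n);p,d=snapshot(n);cv2.imwrite(f'pics/{tag}.png',p);np.savez(f'pics/{tag}.npz',p=p,d=d,M=M)
    return p,d,M
def cloud(n,d,M):
    m=camera_model(n);K=np.array(m['mtx'],float);k=m['k1']
    u,v=np.meshgrid(np.arange(560),np.arange(420))
    pts=np.stack([u,v],-1).reshape(-1,1,2).astype(float)
    q=cv2.undistortPoints(pts,K,np.array([k,0,0,0.])).reshape(420,560,2)
    P=np.dstack([q[...,0]*d,q[...,1]*d,d])
    return P@M[:3,:3].T+M[:3,3]
E
python3 - <<'E'
from h import *
print(status.read_state())
for n in('side','top','wrist'):
    p,d,M=shot(n,n+'0');print(n,(d>0).mean(),M.round(2).tolist())
E
```

```text
{'clock': 0.0, 'joints': array([ 1.27302457e+00,  3.20278197e-01,  1.56571238e+00,  1.24973024e-05,
        1.25738090e+00, -2.00287429e-02]), 'joint_vel': array([ 0.00142422,  0.0015828 , -0.00026914,  0.00132853, -0.00010834,
        0.00074133]), 'tau': array([ 5.08787198e-04, -4.15524387e+01, -2.34162462e+01,  7.11411644e-05,
        8.25317024e-03,  2.87864998e-05]), 'tool_pos': array([157.6172686 , 552.78724391, 403.87690318]), 'ee_rot': array([ 1.38427433e-01,  9.90372180e-01, -8.77266754e-04, -1.46601470e-04]), 'wrist_force': array([1.19879585, 0.38166906, 0.27400485]), 'torque': array([ 0.02537266, -0.03948394, -0.00860478]), 'grip_width': 84.8512252824645}
side 0.9958928571428571 [[-1.0, -0.01, 0.03, 458.89], [-0.03, 0.53, -0.85, 880.15], [-0.01, -0.85, -0.53, 640.91], [0.0, 0.0, 0.0, 1.0]]
top 0.9959311224489796 [[0.02, -0.99, 0.14, 353.21], [-1.0, -0.02, 0.01, -4.17], [-0.0, -0.14, -0.99, 1192.4], [0.0, 0.0, 0.0, 1.0]]
wrist 0.995922619047619 [[0.27, 0.91, 0.3, 80.14], [0.96, -0.26, -0.09, 574.86], [-0.0, 0.31, -0.95, 373.39], [0.0, 0.0, 0.0, 1.0]]
```

View pics/top0.png

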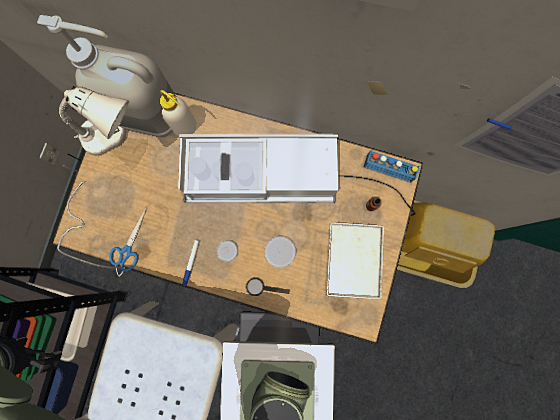

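View pics/side0.png

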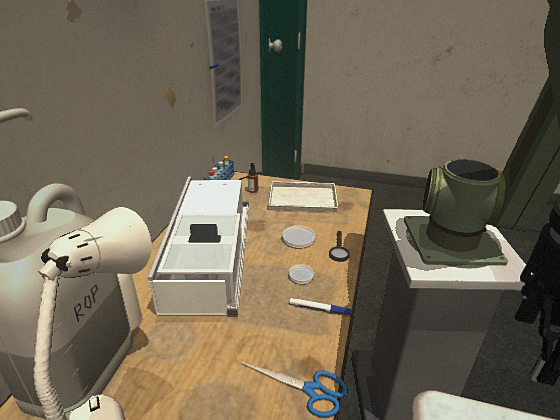

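View pics/wrist0.png

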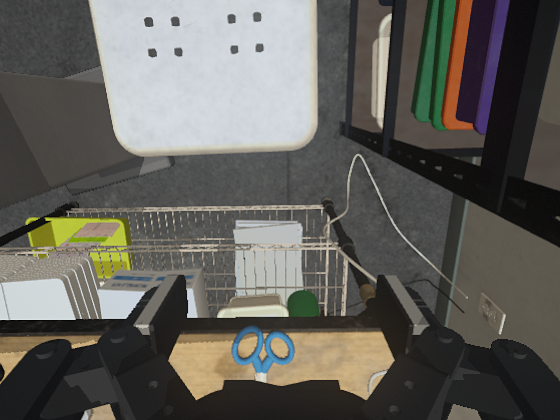

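The top view shows the guard at px (180–338, 135–202), the handle at (225,167), the tray at (328–382, 224–297), dishes at (227,251) and (280,251), the marker at (191,262) and the dropper at (373,203). The arm itself stands off to the left. Next I turn the pixels into positions.

```bash
python3 - <<'E'
from h import *
z=np.load('pics/top0.npz');W=cloud('top',z['d'],z['M'])
for n,(u,v) in dict(tl=(182,138),tr=(337,137),br=(335,199),bl=(186,200),handle=(225,160),handle2=(225,176),t1=(331,226),t2=(380,227),t3=(380,295),t4=(330,293),tc=(355,260),big=(280,251),small=(227,251),drop=(374,203),mk1=(195,242),mk2=(187,283),tab=(120,200),tab2=(310,260),rack=(390,165),bottle=(175,115),jug=(125,90), lamp=(100,105)).items(): print(n,(u,v),W[v,u].round(1))
# housing top region
m=(abs(W[...,2]-100)<8);m[:,:180]=0;m[:,340:]=0;m[:130]=0;m[205:]=0
ys,xs=np.nonzero(m);P=W[m];print(P[:,:2].min(0),P[:,:2].max(0))
p=z['p'];c=cv2.resize(p[125:210,170:350],None,fx=4.4,fy=4.4,interpolation=cv2.INTER_CUBIC);cv2.imwrite('pics/topcrop.png',c)
c=cv2.resize(p[190:310,310:430],None,fx=4.4,fy=4.4,interpolation=cv2.INTER_CUBIC);cv2.imwrite('pics/traycrop.png',c)
E
```

```text
tl (182, 138) [717.  284.1  99.3]
tr (337, 137) [ 726.4 -148.3  108.5]
br (335, 199) [ 567.8 -154.6   21.4]
bl (186, 200) [555.9 283.   12.2]
handle (225, 160) [642.2 152.6 148.1]
handle2 (225, 176) [605.7 154.9 119.1]
t1 (331, 226) [ 353.2   -4.2 1192.4]
t2 (380, 227) [ 490.9 -290.5    2.8]
t3 (380, 295) [ 294.1 -285.9   18.4]
t4 (330, 293) [ 296.2 -145.3   -1.6]
tc (355, 260) [ 392.8 -217.4   -1.8]
big (280, 251) [413.    2.   16.3]
small (227, 251) [409.2 154.8  14.9]
drop (374, 203) [ 549.  -256.2   77.7]
mk1 (195, 242) [432.5 248.5  17.2]
mk2 (187, 283) [313.9 269.3   1.8]
tab (120, 200) [553.8 488.1  -1.7]
tab2 (310, 260) [389.8 -85.7   0.4]
rack (390, 165) [ 665.7 -309.3   54. ]
bottle (175, 115) [764.1 293.8 151.8]
jug (125, 90) [767.3 376.4 299.5]
lamp (100, 105) [716.3 418.3 330.7]
[ 559.46450346 -150.39340526] [734.67169051 289.66717391]
```

View pics/topcrop.png

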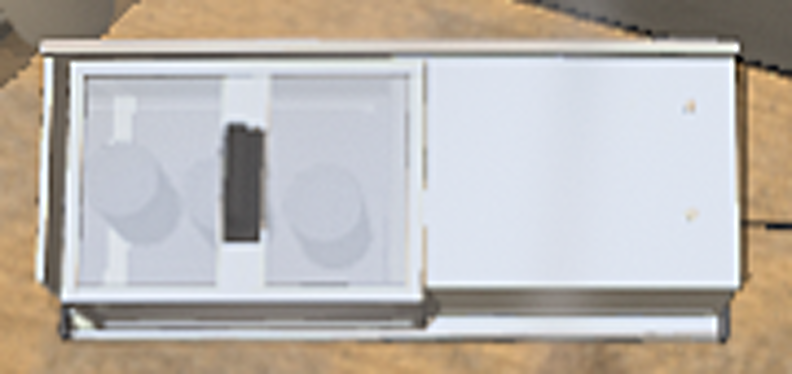

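View pics/traycrop.png

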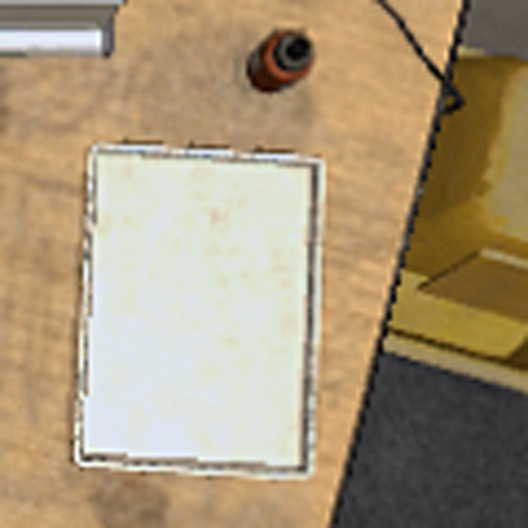

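```bash
cat >> h.py <<'E'
def px2w(n,u,v,z,M=None):
    m=camera_model(n);K=np.array(m['mtx'],float)
    if M is None: M=c2w(n)
    q=cv2.undistortPoints(np.array([[[u,v]]],float),K,np.array([m['k1'],0,0,0.])).ravel()
    r=M[:3,:3]@[q[0],q[1],1];return M[:3,3]+r*(z-M[2,3])/r[2]
E
python3 - <<'E'
from h import *
def g(a,b,z):return px2w('top',170+a/4.4-.5+.11,125+b/4.4-.39,z).round(1)
def t(a,b,z):return px2w('top',310+a/4.4-.39,190+b/4.4-.39,z).round(1)
for n,p in dict(rail_bl=(42,41,112),rail_br=(740,41,112),rail_fl=(42,53,112),rail_fr=(740,53,112),door_bl=(69,62,109),door_br=(425,62,109),door_fl=(66,300,109),door_fr=(421,300,109),h1=(228,124,148),h2=(262,124,148),h3=(224,241,148),h4=(258,241,148),lip_fl=(65,338,15),lip_fr=(725,338,15),canL=(123,183,93),canM=(205,190,93),canR=(322,200,93),hous_fr=(742,288,100),endw_l=(38,280,100)).items():print(n,g(*p))
for p in [(92,147,18),(325,157,18),(310,476,18),(78,464,18)]:print(t(*p))
E
```

```text
rail_bl [724.5 289.5 112. ]
rail_br [ 734.1 -150.   112. ]
rail_fl [716.6 289.  112. ]
rail_fr [ 726.2 -150.   112. ]
door_bl [711.9 272.1 109. ]
door_br [716.2  47.3 109. ]
door_fl [559.1 264.4 109. ]
door_fr [564.1  45.2 109. ]
h1 [661.8 163.  148. ]
h2 [662.2 142.5 148. ]
h3 [589.6 161.9 148. ]
h4 [590.  141.6 148. ]
lip_fl [551.1 286.9  15. ]
lip_fr [ 561.7 -153.6   15. ]
canL [638.1 236.6  93. ]
canM [634.7 184.3  93. ]
canR [629.8 110.1  93. ]
hous_fr [ 578.4 -153.2  100. ]
endw_l [573.1 285.1 100. ]
[ 497.4 -142.4   18. ]
[ 494.4 -297.1   18. ]
[ 286.3 -286.2   18. ]
[ 291.1 -135.5   18. ]
```

```bash
python3 - <<'E'
from h import *
print(np.array(camera_model('wrist')['mount']).round(1).tolist())
for n in('top','side'):
    z=np.load(f'pics/{n}0.npz');W=cloud(n,z['d'],z['M'])
    m=(W[...,2]>160)&(W[...,0]>250)&(W[...,0]<850)&(abs(W[...,1])<600)&(z['d']>0)
    P=W[m]
    for y in range(-500,600,50):
        for x in range(250,850,50):
            k=(P[:,0]//50*50==x)&(P[:,1]//50*50==y)
            if k.sum()>3:print(n,x,y,k.sum(),P[k][:,2].max().round())
E
```

```text
[[0.0, -0.9, -0.3, 80.6], [1.0, 0.0, 0.0, -0.0], [-0.0, -0.3, 0.9, 30.6], [0.0, 0.0, 0.0, 1.0]]
top 650 -500 1614 564.0
top 700 -500 1107 604.0
top 700 -450 3355 681.0
top 700 -400 4463 720.0
top 700 -350 4238 706.0
top 700 -300 704 681.0
top 750 -300 3129 675.0
top 750 -250 3441 656.0
top 750 -200 3128 641.0
top 750 -150 2524 623.0
top 800 -150 314 589.0
top 750 -100 6 591.0
top 800 -100 2543 589.0
top 800 -50 2296 567.0
top 800 0 2067 546.0
top 800 50 1165 526.0
top 750 250 130 258.0
top 800 250 15 193.0
top 750 300 889 350.0
top 800 300 535 355.0
top 650 350 111 332.0
top 700 350 495 333.0
top 750 350 658 352.0
top 800 350 532 485.0
top 650 400 397 333.0
top 700 400 510 339.0
top 750 400 492 330.0
top 800 400 789 488.0
top 650 450 28 324.0
top 700 450 393 345.0
top 750 450 311 353.0
top 800 450 892 491.0
top 700 500 60 330.0
top 750 500 40 325.0
top 800 500 22 301.0
top 700 550 109 262.0
top 750 550 22 264.0
side 650 -500 828 544.0
side 700 -500 289 545.0
side 700 -450 930 549.0
side 700 -400 1022 552.0
side 700 -350 1175 556.0
side 700 -300 455 557.0
side 750 -300 875 560.0
side 750 -250 1475 563.0
side 750 -200 1719 567.0
side 750 -150 1892 570.0
side 800 -150 56 567.0
side 750 -100 156 571.0
side 800 -100 2109 574.0
side 800 -50 2605 578.0
side 800 0 3059 581.0
side 800 50 2630 584.0
side 750 300 310 349.0
side 800 300 69 353.0
side 650 350 199 330.0
side 700 350 386 330.0
side 750 350 611 355.0
side 800 350 844 483.0
side 650 400 1866 331.0
side 700 400 472 337.0
side 750 400 1433 328.0
side 800 400 652 482.0
side 650 450 503 324.0
side 700 450 1806 344.0
side 750 450 2738 372.0
side 800 450 1459 374.0
side 700 500 1010 330.0
side 750 500 1714 323.0
side 800 500 1868 301.0
side 700 550 950 265.0
side 750 550 471 269.0
```

jog_arm(rows=[[[0, 0, 0, 0, 0, 6.7], [0, 0, 0, 0, 0, 6.7], [0, 0, 0, 0, 0, 6.7], [0, 0, 0, 0, 0, 6.7], [0, 0, 0, 0, 0, 6.7], [0, 0, 0, 0, 0, 6.7], [0, 0, 0, 0, 0, 6.7], [0, 0, 0, 0, 0, 6.7], [0, 0, 0, 0, 0, 6.7], [0, 0, 0, 0, 0, 6.7], [0, 0, 0, 0, 0, 6.0]]], gripper=1, grip_force=30)

```text
clock: 1.07
tool_pos: [157.4, 552.0, 399.6]
ee_rot: [0.722, 0.692, -0.005, 0.003]
wrist_force: [-0.5, 0.6, 1.3]
grip_width: 0.4
```

jog_arm(rows=[[[-0.018, 0.022, 0, 0, 0, -1.8], [-0.018, 0.022, 0, 0, 0, -1.8], [-0.018, 0.023, 0, 0, 0, 0], [-0.018, 0.023, 0, 0, 0, 0], [-0.018, 0.023, 0, 0, 0, 0], [-0.018, 0.023, 0, 0, 0, 0], [-0.018, 0.023, 0, 0, 0, 0], [-0.018, 0.023, 0, 0, 0, 0], [-0.018, 0.023, 0, 0, 0, 0], [-0.018, 0.023, 0, 0, 0, 0], [-0.018, 0.023, 0, 0, 0, 0], [-0.018, 0.023, 0, 0, 0, 0]]])

```text
clock: 2.07
tool_pos: [440.9, 332.9, 396.4]
ee_rot: [0.697, 0.717, -0.008, 0.002]
wrist_force: [0.0, 0.0, 0.4]
grip_width: -0.2
```

jog_arm(rows=[[[-0.015, 0.022, 0, 0, 0, 0], [-0.016, 0.023, 0.0, 0, 0, 0], [-0.016, 0.023, 0, 0, 0, 0], [-0.016, 0.023, 0, 0, 0, 0], [-0.016, 0.023, 0, 0, 0, 0], [-0.016, 0.023, 0, 0, 0, 0], [-0.016, 0.023, 0.01, 0, 0, 0], [-0.012, 0.018, 0.02, 0, 0, 0], [0, 0, 0.02, 0, 0, 0], [0, 0, 0.015, 0, 0, 0], [0, 0, 0, 0, 0, 0]]])

```text
clock: 2.98
tool_pos: [635.2, 200.3, 325.3]
ee_rot: [0.7, 0.714, -0.009, 0.002]
wrist_force: [-0.9, -0.2, -0.6]
grip_width: -0.0
```

```bash
python3 - <<'E'
from h import *
p,d,M=shot('wrist','w1');s=status.read_state();print(s['tool_pos'],s['ee_rot'],s['wrist_force'],s['joints'])
shot('side','s1')
E
```

```text
[635.26013551 200.54341566 326.75957046] [ 0.69990227  0.71418098 -0.00865434  0.00273   ] [ 0.89827937 -0.22384107 -0.3257944 ] [ 0.29138055  0.51685998  1.44743356 -0.01415614  1.18985275  0.276532  ]
```

View pics/w1.png

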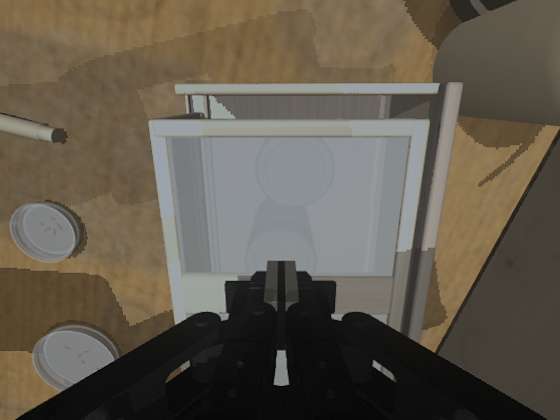

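View pics/s1.png

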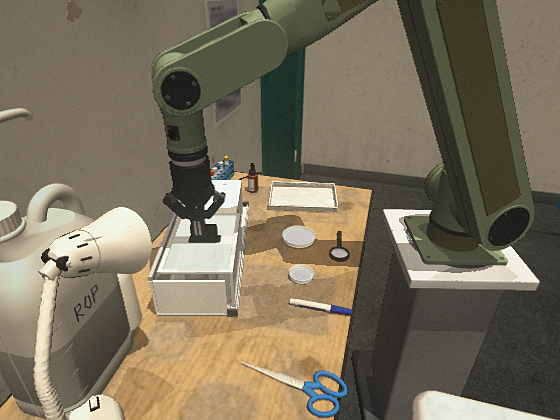

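jog_arm(rows=[[[0, -0.004, 0.01, 0, 0, 0], [0, -0.003, 0.01, 0, 0, 0], [0, 0, 0.008, 0, 0, 0], [-0.01, 0, 0.0, 0, 0, 0], [-0.01, 0, 0, 0, 0, 0], [-0.01, 0, 0, 0, 0, 0]]])

```text
clock: 3.58
tool_pos: [627.3, 172.4, 302.7]
ee_rot: [0.698, 0.716, -0.003, 0.004]
wrist_force: [-0.5, 2.3, -1.4]
grip_width: -0.0
```

jog_arm(rows=[[[-0.01, 0, 0.003, 0, 0, 0], [-0.014, 0, 0, 0, 0, 0], [-0.015, 0, 0, 0, 0, 0], [-0.015, 0, 0, 0, 0, 0], [-0.015, 0, 0, 0, 0, 0], [-0.015, 0, 0, 0, 0, 0], [-0.015, 0, 0, 0, 0, 0], [-0.015, 0, 0, 0, 0, 0], [-0.015, 0, 0, 0, 0, 0], [-0.015, 0, 0, 0, 0, 0], [-0.015, 0, 0, 0, 0, 0]]])

```text
clock: 4.5
tool_pos: [630.8, -4.1, 301.2]
ee_rot: [0.7, 0.714, 0.001, 0.003]
wrist_force: [1.1, 3.0, -1.0]
grip_width: 0.0
```

jog_arm(rows=[[[-0.006, 0, 0, 0, 0, 0], [-0.005, 0, 0, 0, 0, 0], [-0.004, 0, 0, 0, 0, 0], [-0.004, 0, 0, 0, 0, 0]]])

```text
clock: 4.83
tool_pos: [630.8, -22.7, 301.6]
ee_rot: [0.704, 0.71, 0.01, -0.004]
wrist_force: [1.1, 15.4, -0.6]
grip_width: 0.3
```

jog_arm(rows=[[[0.012, 0, 0, 0, 0, 0], [0.005, 0, -0.02, 0, 0, 0], [0, 0, -0.03, 0, 0, 0], [0, 0, -0.03, 0, 0, 0], [0, 0, -0.02, 0, 0, 0], [0, 0, 0, 0, 0, 0]]], gripper=-1)

```text
clock: 5.33
tool_pos: [628.4, -7.3, 404.2]
ee_rot: [0.704, 0.711, 0.004, -0.005]
wrist_force: [0.6, -0.1, 0.6]
grip_width: 72.6
```

```bash
python3 - <<'E'
from h import *
p,d,M=shot('wrist','w2');s=status.read_state();print(s['tool_pos'],s['ee_rot'],s['wrist_force'],s['clock'])
shot('top','t2')
p=cv2.imread('pics/t2.png');cv2.imwrite('pics/t2c.png',cv2.resize(p[115:215,160:340],None,fx=4.4,fy=4.4,interpolation=2))
E
```

```text
[628.09173515  -7.32230691 402.40620478] [ 0.7035503   0.71061181  0.00354791 -0.00593656] [ 0.14984233 -0.11881171  0.69763447] 5.3833
```

View pics/w2.png

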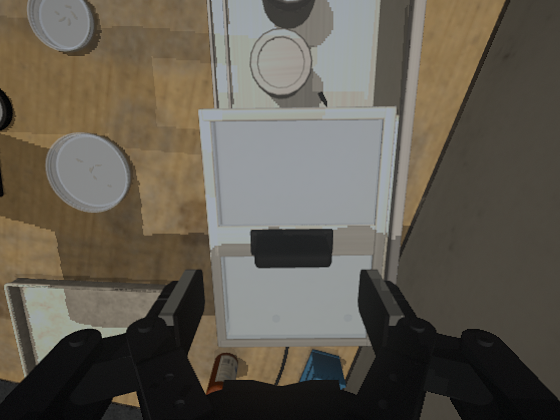

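View pics/t2c.png

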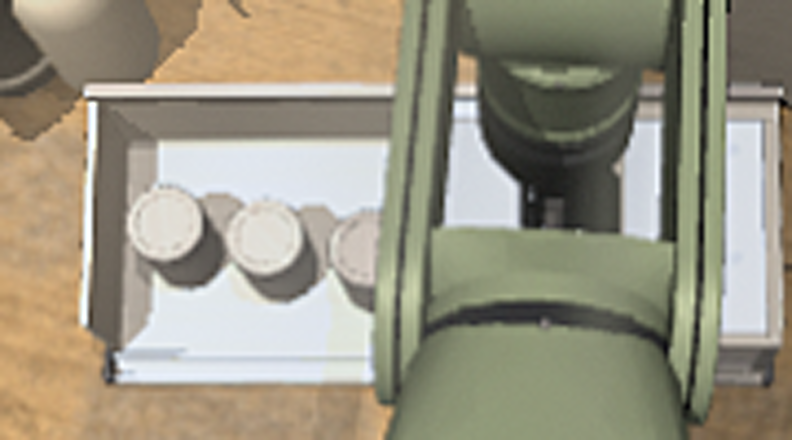

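```bash
python3 - <<'E'
from h import *
for a,b in[(168,225),(267,238),(368,248)]:print(px2w('top',160+a/4.4-.39,115+b/4.4-.39,93).round(1))
for n in('top','wrist'):
    z=np.load('pics/t2.npz' if n=='top' else 'pics/w2.npz');W=cloud(n,z['d'],z['M'])
    m=(abs(W[...,2]-93)<7)&(W[...,0]>590)&(W[...,0]<690)&(W[...,1]>75)&(W[...,1]<265)
    k,l,st,c=cv2.connectedComponentsWithStats(m.astype(np.uint8))
    for i in range(1,k):
        if st[i,4]>40:
            q=W[l==i];c2,r=cv2.minEnclosingCircle(q[:,:2].astype(np.float32));print(n,st[i,4],np.round(c2,1),round(r,1),q.mean(0).round(1))
z=np.load('pics/w2.npz');print(px2w('wrist',281,62,93,z['M']).round(1))
E
```

```text
[639.5 236.1  93. ]
[632.3 172.8  93. ]
[627.2 108.8  93. ]
top 250 [640.2 237.6] 25.6 [639.4 237.5  92.6]
top 229 [632.8 174.9] 24.3 [632.2 173.7  93. ]
top 162 [627.2 112. ] 25.1 [627.6 116.7  92.9]
wrist 141 [633.4 152.8] 12.6 [633.1 150.6  90.5]
wrist 3333 [626.7 108.8] 24.9 [626.7 109.   92.4]
[627.3 108.7  93. ]
```

```bash
cat >> h.py <<'E'
def err(gx,gy,gz,yaw=1.3,off=155):
    s=status.read_state();T=Twt();a=np.radians(yaw)
    y=np.array([np.cos(a),np.sin(a),0]);zz=np.array([0,0,-1.]);Rt=np.column_stack([np.cross(y,zz),y,zz])
    tgt=np.array([gx,gy,gz])-off*zz
    print('t',round(s['clock'],2),'pos',s['tool_pos'].round(1),'F',s['wrist_force'].round(2),'grip',round(s['grip_width'],1),'q',s['joints'].round(2))
    print('shift tool mm',(T[:3,:3].T@(tgt-T[:3,3])).round(1),'turn deg',np.degrees(R.from_matrix(T[:3,:3].T@Rt).as_rotvec()).round(2),'(target axes shift)',(Rt.T@(tgt-T[:3,3])).round(1))
E
python3 -c "
from h import *
err(627,108.8,72)"
```

```text
t 5.43 pos [627.8  -7.3 400.2] F [ 0.1   0.12 -0.27] grip 84.6 q [-0.03  0.41  1.44  0.01  1.3  -0.05]
shift tool mm [113.6   1.6 174.9] turn deg [-0.41 -0.81 -0.74] (target axes shift) [116.1   1.9 173.2]
```

jog_arm(rows=[[[0.015, 0, 0, -0.2, -0.4, -0.4], [0.022, 0, 0, -0.2, -0.4, -0.3], [0.022, 0.0, 0, 0, 0, 0], [0.022, 0.001, 0, 0, 0, 0], [0.02, 0.001, 0, 0, 0, 0], [0.012, 0, 0.01, 0, 0, 0], [0, 0, 0.02, 0, 0, 0], [0, 0, 0.02, 0, 0, 0], [0, 0, 0.015, 0, 0, 0], [0, 0, 0, 0, 0, 0]]])

```text
clock: 6.27
tool_pos: [621.7, 107.8, 312.6]
ee_rot: [0.699, 0.715, -0.015, -0.006]
wrist_force: [-1.0, -0.4, -0.4]
grip_width: 85.5
```

```bash
python3 -c "
from h import *
err(627,108.8,72)"
```

```text
t 6.27 pos [621.7 107.8 312.6] F [-1.04 -0.39 -0.39] grip 85.5 q [ 0.16  0.48  1.55 -0.01  1.14  0.14]
shift tool mm [ 1.9  7.9 85.4] turn deg [-1.71  0.67 -0.01] (target axes shift) [ 0.9  5.3 85.6]
```

jog_arm(rows=[[[0.0, 0.003, 0.012, -0.9, 0.4, 0], [0.001, 0.003, 0.018, -0.9, 0.4, 0], [0.0, 0.0, 0.018, 0, 0, 0], [0, 0.0, 0.018, 0, 0, 0], [0, 0.0, 0, 0, 0, 0]]])

```text
clock: 6.68
tool_pos: [625.2, 107.0, 239.0]
ee_rot: [0.699, 0.715, -0.003, -0.002]
wrist_force: [-0.3, -0.5, -1.5]
grip_width: 85.6
```

```bash
python3 -c "
from h import *
err(627,108.8,72)"
```

```text
t 6.68 pos [625.2 107.  239. ] F [-0.33 -0.5  -1.51] grip 85.6 q [ 0.15  0.55  1.64 -0.    0.96  0.13]
shift tool mm [ 1.8  1.9 11.9] turn deg [-0.35  0.06 -0.01] (target axes shift) [ 1.8  1.8 12. ]
```

Good alignment. I go down the last of the way and close.

jog_arm(rows=[[[0.001, 0.002, 0.008, -0.3, 0, 0], [0.0, 0, 0.004, 0, 0, 0], [0, 0, 0, 0, 0, 0]]])

```text
clock: 6.93
tool_pos: [627.4, 107.4, 226.0]
ee_rot: [0.699, 0.715, -0.001, 0.0]
wrist_force: [0.0, 0.4, 0.5]
grip_width: 85.2
```

jog_arm(rows=[[[0, 0, 0, 0, 0, 0], [0, 0, 0, 0, 0, 0], [0, 0, 0, 0, 0, 0], [0, 0, 0, 0, 0, 0], [0, 0, 0, 0, 0, 0], [0, 0, 0, 0, 0, 0]]], gripper=1, grip_force=40)

```text
clock: 7.43
tool_pos: [627.5, 107.4, 228.2]
ee_rot: [0.699, 0.715, -0.0, 0.001]
wrist_force: [0.0, -1.0, -2.0]
grip_width: 49.3
```

jog_arm(rows=[[[0, 0, -0.006, 0, 0, 0], [0, 0, -0.008, 0, 0, 0], [0, 0, -0.008, 0, 0, 0], [0, 0, -0.004, 0, 0, 0], [0, 0, 0, 0, 0, 0], [0, 0, 0, 0, 0, 0], [0, 0, 0, 0, 0, 0], [0, 0, 0, 0, 0, 0]]])

```text
clock: 8.1
tool_pos: [625.8, 107.2, 252.7]
ee_rot: [0.699, 0.715, -0.004, -0.002]
wrist_force: [-0.4, 0.7, -8.4]
grip_width: 49.3
```

```bash
python3 -c "
from h import *
err(627,108.8,72)"
```

```text
t 8.1 pos [625.8 107.2 252.7] F [-0.4   0.67 -8.4 ] grip 49.3 q [ 0.15  0.54  1.62 -0.    0.99  0.13]
shift tool mm [ 1.7  1.4 25.7] turn deg [-0.46  0.17 -0.02] (target axes shift) [ 1.6  1.2 25.7]
```

jog_arm(rows=[[[0, 0, -0.012, 0, 0, 0], [0, 0, -0.016, 0, 0, 0], [0, 0, -0.016, 0, 0, 0], [0, 0, -0.016, -0.3, 0, 0], [0, -0.006, -0.006, -0.3, 0, 0], [0, -0.012, 0, 0, 0, 0], [0, -0.018, 0, 0, 0, 0], [0, -0.02, 0, 0, 0, 0], [0, -0.02, 0, 0, 0, 0], [0, -0.02, 0, 0, 0, 0], [0, -0.02, 0, 0, 0, 0], [0, -0.02, 0, 0, 0, 0], [0, -0.012, 0, 0, 0, 0], [0, -0.005, 0, 0, 0, 0]]], grip_force=60)

```text
clock: 9.27
tool_pos: [461.5, 102.9, 324.2]
ee_rot: [0.699, 0.715, -0.001, 0.001]
wrist_force: [0.8, -1.1, -8.0]
grip_width: 49.0
```

```bash
python3 -c "
from h import *
err(392,-215,72)"
```

```text
t 9.27 pos [461.5 102.9 324.2] F [ 0.77 -1.07 -7.99] grip 49.0 q [ 0.2   0.23  1.91 -0.    1.    0.18]
shift tool mm [-316.   -76.4   98.3] turn deg [-0.01  0.19 -0.06] (target axes shift) [-316.3  -76.7   97.2]
```

jog_arm(rows=[[[-0.008, -0.002, 0, 0, 0, 0], [-0.015, -0.004, 0, 0, 0, 0], [-0.02, -0.005, 0, 0, 0, 0], [-0.02, -0.005, 0, 0, 0, 0], [-0.02, -0.005, 0, 0, 0, 0], [-0.02, -0.005, 0, 0, 0, 0], [-0.02, -0.005, 0, 0, 0, 0], [-0.02, -0.005, 0, 0, 0, 0], [-0.02, -0.005, 0, 0, 0, 0], [-0.02, -0.005, 0, 0, 0, 0], [-0.02, -0.005, 0, 0, 0, 0], [-0.02, -0.005, 0, 0, 0, 0], [-0.02, -0.005, 0, 0, 0, 0], [-0.02, -0.005, 0, 0, 0, 0], [-0.02, -0.005, 0, 0, 0, 0], [-0.016, -0.005, 0, 0, 0, 0], [-0.01, -0.003, 0, 0, 0, 0], [-0.004, 0, 0, 0, 0, 0], [0, 0, 0, 0, 0, 0]]])

```text
clock: 10.85
tool_pos: [390.1, -237.6, 332.9]
ee_rot: [0.699, 0.715, 0.003, 0.015]
wrist_force: [0.2, -0.0, -8.0]
grip_width: 49.0
```

```bash
python3 -c "
from h import *
err(392,-215,66)
shot('side','s3')"
```

```text
t 10.85 pos [ 390.1 -237.6  332.9] F [ 0.2  -0.04 -7.99] grip 49.0 q [-0.57  0.19  1.94 -0.    0.98 -0.6 ]
shift tool mm [ 24.5  -0.3 111.6] turn deg [1.41 0.99 0.04] (target axes shift) [ 22.5   2.4 111.9]
```

View pics/s3.png

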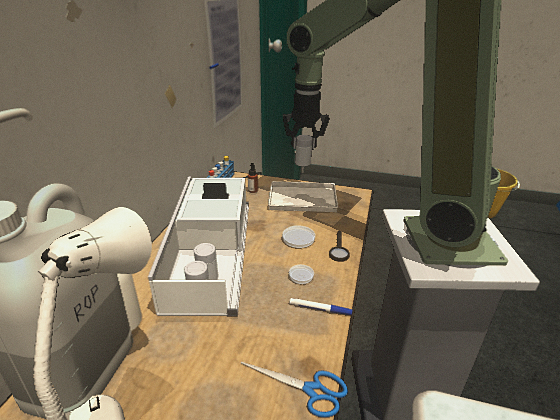

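jog_arm(rows=[[[0.006, 0, 0.008, 0.7, 0.5, 0], [0.008, 0.001, 0.014, 0.7, 0.5, 0], [0.006, 0, 0.016, 0, 0, 0], [0.002, 0, 0.016, 0, 0, 0], [0, 0, 0.016, 0, 0, 0], [0, 0, 0.01, 0, 0, 0], [0, 0, 0.003, 0, 0, 0], [0, 0, 0, 0, 0, 0]]])

```text
clock: 11.57
tool_pos: [391.3, -204.8, 240.9]
ee_rot: [0.696, 0.718, 0.0, -0.007]
wrist_force: [-0.5, -1.0, -7.7]
grip_width: 48.9
```

```bash
python3 -c "
from h import *
err(392,-215,67)"
```

```text
t 11.57 pos [ 391.3 -204.8  240.9] F [-0.5  -1.01 -7.65] grip 48.9 q [-0.51  0.3   2.08  0.01  0.77 -0.54]
shift tool mm [-10.4   0.5  18.8] turn deg [-0.5  -0.56  0.47] (target axes shift) [-10.3   0.5  18.9]
```

jog_arm(rows=[[[-0.004, 0, 0.004, -0.5, -0.6, 0], [-0.003, 0, 0.004, 0, 0, 0], [0, 0, 0.004, 0, 0, 0], [0, 0, 0.002, 0, 0, 0], [0, 0, 0.001, 0, 0, 0]]])

```text
clock: 11.98
tool_pos: [392.8, -211.4, 225.4]
ee_rot: [0.695, 0.719, 0.0, 0.002]
wrist_force: [0.1, 0.3, -7.9]
grip_width: 48.6
```

```bash
python3 -c "
from h import *
err(392,-215,67)"
```

```text
t 11.98 pos [ 392.8 -211.4  225.4] F [ 0.07  0.27 -7.85] grip 48.6 q [-0.52  0.33  2.1  -0.    0.71 -0.55]
shift tool mm [-3.5 -0.9  3.4] turn deg [0.19 0.16 0.59] (target axes shift) [-3.6 -0.9  3.4]
```

jog_arm(rows=[[[0, 0, 0.0015, 0.2, 0.2, 0], [0, 0, 0.0015, 0, 0, 0], [0, 0, 0.001, 0, 0, 0]]])

```text
clock: 12.23
tool_pos: [393.0, -211.9, 222.0]
ee_rot: [0.696, 0.718, 0.0, 0.0]
wrist_force: [-3.2, 2.1, 6.3]
grip_width: 49.0
```

Contact: the force went from -8 to +6 N. Time to release.

jog_arm(rows=[[[0, 0, 0, 0, 0, 0], [0, 0, 0, 0, 0, 0], [0, 0, 0, 0, 0, 0], [0, 0, 0, 0, 0, 0], [0, 0, 0, 0, 0, 0], [0, 0, 0, 0, 0, 0]]], gripper=-1)

```text
clock: 12.73
tool_pos: [395.6, -213.5, 226.0]
ee_rot: [0.696, 0.718, 0.002, 0.006]
wrist_force: [0.0, 0.9, -0.7]
grip_width: 85.2
```

```bash
python3 -c "
from h import *
err(393,-212,67)
shot('wrist','w4')"
```

```text
t 12.73 pos [ 395.6 -213.5  226. ] F [ 0.02  0.89 -0.67] grip 85.2 q [-0.52  0.33  2.09  0.    0.71 -0.55]
shift tool mm [ 1.6 -2.6  4. ] turn deg [0.68 0.36 0.52] (target axes shift) [ 1.5 -2.5  4. ]
```

View pics/w4.png

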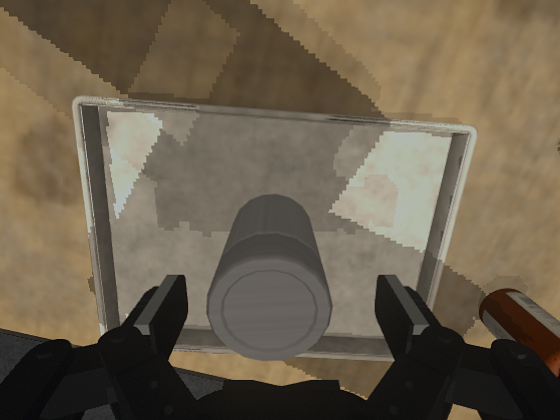

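jog_arm(rows=[[[0, 0, -0.008, 0, 0, 0], [0, 0, -0.015, 0, 0, 0], [0, 0, -0.02, 0, 0, 0], [0, 0, -0.025, 0, 0, 0], [0, 0, -0.025, 0, 0, 0], [0, 0, -0.025, 0, 0, 0], [0, 0, -0.025, 0, 0, 0], [0, 0, -0.02, 0, 0, 0], [0, 0, 0, 0, 0, 0]]])

```text
clock: 13.53
tool_pos: [392.6, -211.8, 399.9]
ee_rot: [0.696, 0.718, 0.002, 0.005]
wrist_force: [-0.1, -0.1, 0.4]
grip_width: 85.6
```

```bash
python3 -c "
from h import *
err(632,-90,230)
shot('wrist','w5');shot('top','t5')
import cv2;p=cv2.imread('pics/t5.png');cv2.imwrite('pics/t5c.png',cv2.resize(p[115:315,160:430],None,fx=2.9,fy=2.9,interpolation=2))"
```

```text
t 13.53 pos [ 392.6 -211.8  399.9] F [-0.06 -0.14  0.41] grip 85.6 q [-0.52  0.12  1.85  0.    1.17 -0.55]
shift tool mm [114.2 243.1  16.6] turn deg [0.56 0.29 0.53] (target axes shift) [116.3 242.1  14.9]
```

View pics/w5.png

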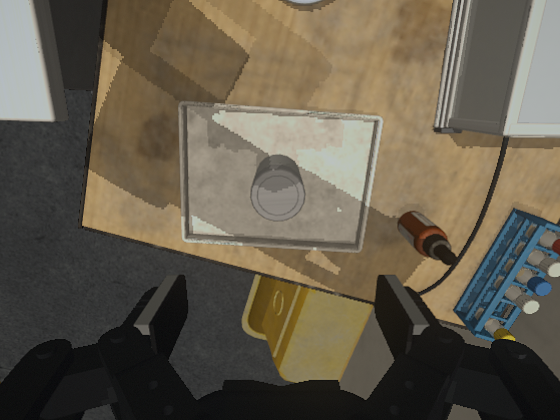

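View pics/t5c.png

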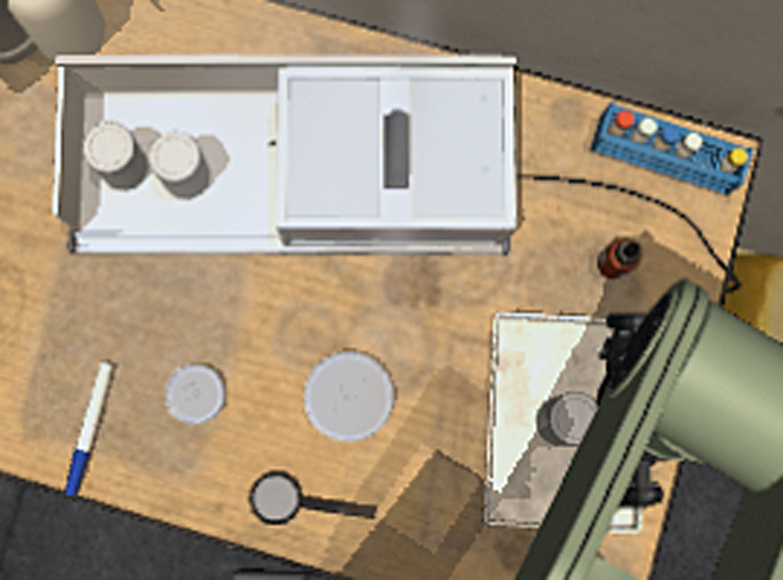

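jog_arm(rows=[[[0.005, 0.008, 0, 0.3, 0.1, 0.2], [0.008, 0.016, 0, 0.3, 0.1, 0.2], [0.008, 0.018, 0, 0, 0, 0], [0.008, 0.018, 0, 0, 0, 0], [0.008, 0.018, 0, 0, 0, 0], [0.008, 0.018, 0, 0, 0, 0], [0.008, 0.018, 0, 0, 0, 0], [0.008, 0.018, 0, 0, 0, 0], [0.008, 0.018, 0, 0, 0, 0], [0.008, 0.018, 0, 0, 0, 0], [0.008, 0.018, 0, 0, 0, 0], [0.008, 0.018, 0, 0, 0, 0], [0.008, 0.018, 0, 0, 0, 0], [0.006, 0.014, 0, 0, 0, 0], [0, 0, 0, 0, 0, 0]]], gripper=1, grip_force=30)

```text
clock: 14.88
tool_pos: [637.3, -84.0, 361.2]
ee_rot: [0.7, 0.714, -0.014, -0.028]
wrist_force: [-0.6, -0.1, -0.0]
grip_width: -0.3
```

```bash
python3 -c "
from h import *
err(630,-90,145)"
```

```text
t 14.88 pos [637.3 -84.  361.2] F [-0.59 -0.11 -0.03] grip -0.3 q [-0.15  0.47  1.44  0.01  1.29 -0.17]
shift tool mm [-7.1 -3.8 61.4] turn deg [-3.37 -1.19 -0.13] (target axes shift) [-5.8 -7.5 61.2]
```

jog_arm(rows=[[[-0.003, -0.002, 0.0, -1.7, -0.6, 0], [-0.003, -0.002, 0.005, -1.7, -0.6, 0], [0, 0, 0.015, 0, 0, 0], [0, 0, 0.018, 0, 0, 0], [0, 0, 0.01, 0, 0, 0], [0, 0, 0, 0, 0, 0]]])

```text
clock: 15.38
tool_pos: [631.6, -87.1, 301.1]
ee_rot: [0.699, 0.715, -0.005, -0.006]
wrist_force: [-0.1, -0.3, -0.6]
grip_width: -0.3
```

```bash
python3 -c "
from h import *
err(630,-90,145)"
```

```text
t 15.38 pos [631.6 -87.1 301.1] F [-0.11 -0.32 -0.59] grip -0.3 q [-0.15  0.5   1.55 -0.    1.11 -0.18]
shift tool mm [-2.9 -1.7  1.1] turn deg [-0.93 -0.11 -0.02] (target axes shift) [-2.9 -1.7  1.1]
```

jog_arm(rows=[[[0.01, 0, 0, -0.5, 0, 0], [0.01, 0, 0, -0.4, 0, 0], [0.008, 0, 0, 0, 0, 0], [0.01, 0, 0, 0, 0, 0], [0.014, 0, 0, 0, 0, 0], [0.015, 0, 0, 0, 0, 0], [0.015, 0, 0, 0, 0, 0], [0.015, 0, 0, 0, 0, 0], [0.015, 0, 0, 0, 0, 0], [0.015, 0, 0, 0, 0, 0], [0.015, 0, 0, 0, 0, 0], [0.015, 0, 0, 0, 0, 0]]])

```text
clock: 16.38
tool_pos: [626.6, 81.4, 302.7]
ee_rot: [0.699, 0.716, -0.002, 0.004]
wrist_force: [1.0, -4.3, -3.2]
grip_width: -0.1
```

```bash
python3 -c "
from h import *
err(627,155,145)"
```

```text
t 16.38 pos [626.6  81.4 302.7] F [ 1.02 -4.31 -3.25] grip -0.1 q [ 0.11  0.48  1.57 -0.01  1.08  0.09]
shift tool mm [73.6  2.1  2. ] turn deg [0.17 0.52 0.07] (target axes shift) [73.6  2.1  2.7]
```

jog_arm(rows=[[[0.012, 0, 0, 0, 0, 0], [0.013, 0, 0, 0, 0, 0], [0.013, 0, 0, 0, 0, 0], [0.012, 0, 0, 0, 0, 0], [0.008, 0, 0, 0, 0, 0], [0.004, 0, 0, 0, 0, 0]]])

```text
clock: 16.88
tool_pos: [624.2, 152.8, 303.3]
ee_rot: [0.697, 0.717, -0.001, 0.006]
wrist_force: [1.6, -2.6, -1.1]
grip_width: -0.1
```

jog_arm(rows=[[[0.003, 0, 0, 0, 0, 0], [0.003, 0, 0, 0, 0, 0], [0.003, 0, 0, 0, 0, 0]]])

```text
clock: 17.13
tool_pos: [624.0, 161.4, 303.3]
ee_rot: [0.696, 0.718, -0.004, 0.008]
wrist_force: [1.8, -16.9, 1.3]
grip_width: 0.0
```

jog_arm(rows=[[[0.001, 0, 0, 0, 0, 0], [0, 0, 0, 0, 0, 0], [0, 0, 0, 0, 0, 0], [-0.008, 0, 0, 0, 0, 0], [-0.01, 0, 0, 0, 0, 0], [-0.005, 0, -0.02, 0, 0, 0], [0, 0, -0.03, 0, 0, 0], [0, 0, -0.03, 0, 0, 0], [0, -0.02, -0.02, 0, 0, 0], [-0.02, -0.02, 0, 0, 0, 0], [-0.02, -0.02, 0, 0, 0, 0], [-0.03, -0.02, 0, 0, 0, 0], [-0.03, -0.02, 0, 0, 0, 0], [-0.03, -0.02, 0, 0, 0, 0], [-0.02, -0.01, 0, 0, 0, 0], [0, 0, 0, 0, 0, 0]]])

```text
clock: 18.47
tool_pos: [491.3, -24.8, 411.5]
ee_rot: [0.698, 0.716, 0.0, 0.006]
wrist_force: [0.3, 0.4, 0.4]
grip_width: 0.3
```

```bash
python3 -c "
from h import *
err(632,-90,230)
shot('side','s6');shot('top','t6')
import cv2;p=cv2.imread('pics/t6.png');cv2.imwrite('pics/t6c.png',cv2.resize(p[115:315,160:430],None,fx=2.9,fy=2.9,interpolation=2))"
```

```text
t 18.47 pos [491.3 -24.8 411.5] F [0.28 0.41 0.45] grip 0.3 q [-0.07  0.18  1.74 -0.01  1.21 -0.09]
shift tool mm [-68.6 138.7  28.5] turn deg [0.55 0.51 0.2 ] (target axes shift) [-68.3 139.2  26.5]
```

View pics/s6.png

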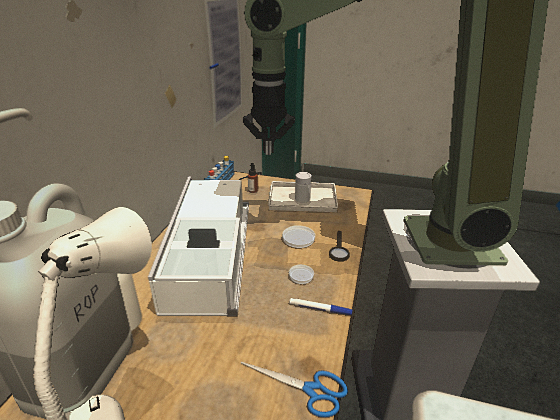

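View pics/t6c.png

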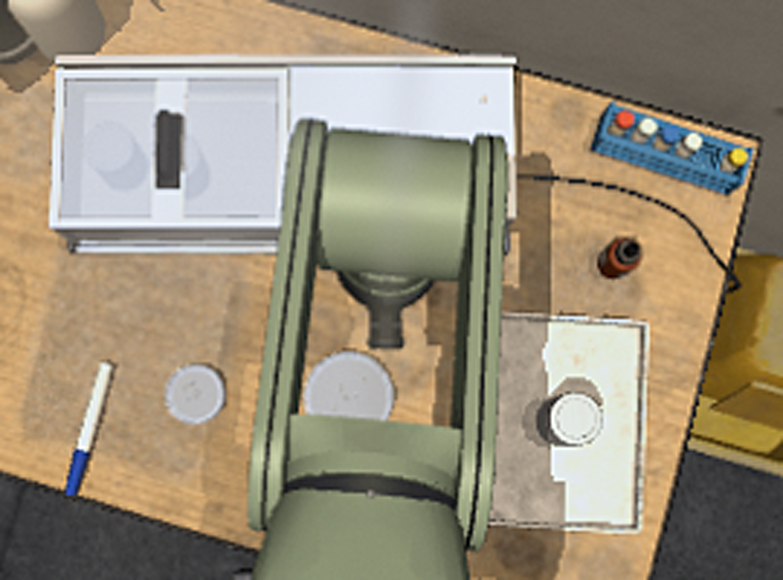

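```bash
python3 - <<'E'
from h import *
for t in('top0','t5','t6'):
    z=np.load(f'pics/{t}.npz');p=z['p'].max(2)
    m=np.zeros_like(p);m[150:182,210:305]=(p[150:182,210:305]<75)
    if t=='t6': m[:,245:]=0
    ys,xs=np.nonzero(m);print(t,len(xs),px2w('top',xs.mean(),ys.mean(),140).round(1))
E
```

```text
top0 20 [632.3 156.6 140. ]
t5 7 [652.5 -12.2 140. ]
t6 131 [625.9 171.7 140. ]
```

```bash
python3 - <<'E'
from h import *
for t in('t5','t6'):
    p=np.load(f'pics/{t}.npz')['p'].max(2).astype(float)
    for v in(160,166,172):
        seg=p[v,205:312] if t=='t5' else p[v,205:252]
        w=np.clip(170-seg,0,None); w[:3]=0
        c=(np.arange(len(seg))*w).sum()/w.sum()+205
        print(t,v,round(c,2),px2w('top',c,v,148).round(1))
E
```

```text
t5 160 295.91 [646.5 -34.6 148. ]
t5 166 287.75 [629.7 -13.5 148. ]
t5 172 259.02 [611.7  61.6 148. ]
t6 160 218.03 [641.9 171.1 148. ]
t6 166 217.67 [625.5 171.2 148. ]
t6 172 217.6 [609.3 170.6 148. ]
```

```bash
python3 - <<'E'
from h import *
for t,a,b in(('t5',288,306),('t6',209,227),('top0',216,235)):
    p=np.load(f'pics/{t}.npz')['p'].max(2).astype(float)
    for v in(163,166,170):
        seg=p[v,a:b];print(t,v,seg.astype(int).tolist())
        w=np.clip(165-seg,0,None);c=(np.arange(len(seg))*w).sum()/w.sum()+a
        print(round(c,2),px2w('top',c,v,148).round(1))
p=np.load('pics/t6.npz')['p'];cv2.imwrite('pics/t6d.png',cv2.resize(p[130:205,172:268],None,fx=8,fy=8,interpolation=2))
E
```

```text
t5 163 [225, 226, 224, 240, 132, 78, 91, 101, 110, 112, 114, 106, 107, 178, 224, 224, 222, 223]
295.92 [638.4 -34.8 148. ]
t5 166 [226, 226, 223, 246, 136, 81, 93, 105, 112, 113, 112, 108, 107, 176, 224, 224, 222, 223]
295.98 [630.2 -35.1 148. ]
t5 170 [225, 225, 221, 250, 141, 85, 96, 105, 113, 116, 113, 108, 104, 178, 225, 225, 223, 224]
296.07 [619.4 -35.6 148. ]
t6 163 [223, 224, 226, 226, 171, 77, 75, 79, 80, 74, 74, 72, 71, 129, 170, 211, 222, 217]
217.77 [633.7 171.4 148. ]
t6 166 [222, 223, 225, 226, 164, 57, 77, 81, 78, 70, 72, 73, 70, 128, 178, 217, 223, 219]
217.68 [625.5 171.2 148. ]
t6 170 [210, 213, 222, 226, 166, 59, 76, 80, 79, 72, 72, 76, 70, 126, 177, 216, 222, 218]
217.7 [614.7 170.6 148. ]
top0 163 [212, 212, 216, 214, 170, 103, 75, 84, 86, 81, 82, 81, 80, 120, 163, 207, 221, 216, 215]
224.91 [634.1 152.4 148. ]
top0 166 [215, 215, 216, 215, 156, 77, 80, 86, 86, 82, 80, 84, 80, 131, 177, 214, 221, 217, 218]
224.65 [625.9 152.8 148. ]
top0 170 [214, 215, 217, 205, 144, 79, 82, 85, 86, 81, 82, 83, 82, 130, 173, 211, 219, 218, 213]
224.58 [615.1 152.4 148. ]
```

View pics/t6d.png

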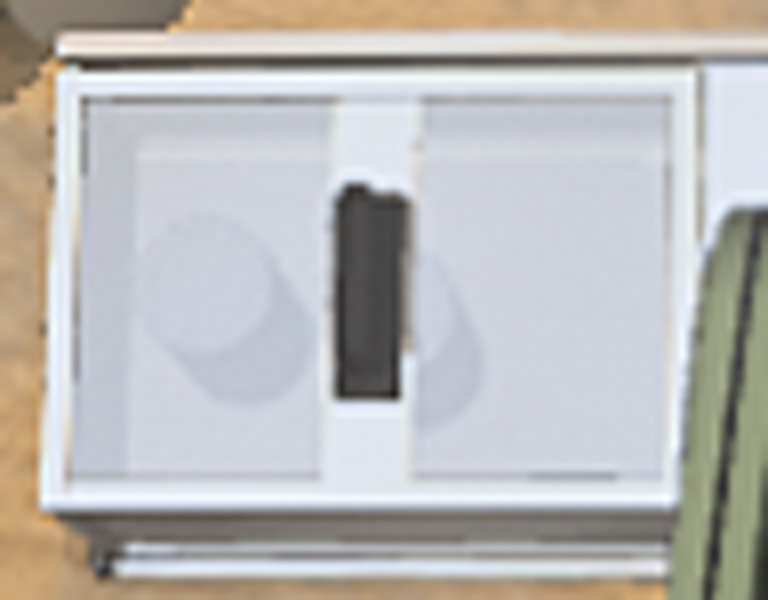

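```bash
python3 -c "
from h import *
print(job.hand_in());err(0,0,0)"
```

```text
the job is handed in; nothing more can be done
None
the job is handed in; nothing more can be done
```

I opened the door to its stop and lifted the right-hand canister. The wrist force read a steady -8 N (about 0.8 kg), so it was the loaded one. I set it down in the middle of the tray, released it, and pushed the door shut until it hit its stop at about 17 N. The job was handed in at about 18.5 s.

**Canisters and bystanders:** The last pictures show the loaded canister upright in the tray. Both empties were upright in the open bay before I shut the door. Through the closed pane one shows upright, and the other is half hidden by the handle. I didn't lift either empty. The dishes, marker and dropper bottle look untouched, though I didn't measure them. The arm is clear of everything.

**Door closure:** One rough check fell short. The handle's travel measured in the top pictures was about 206 mm against the expected 214 mm. I put this down to the handle's side faces shifting its apparent centre. The tool positions at the two stops give about 220 mm of travel, which fits a fully shut door, and the last picture shows no gap at its left end.

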